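# Return a spray can to the turning can rack

### The arm

A 6-joint arm with a two-finger parallel gripper is mounted at the origin on the work surface. World frame = base frame: x ahead of the robot, y to its left, z up, the work surface at z = 0. Lengths are in m, angles in rad, forces in N, time in s.
With the tool pointing down it reaches from about 0.3 to 0.825 m from the base axis. Payload 5.4 kg.
Tool frame: the origin (TCP) lies at the very end of the fingers, on their centre line; the grasp point (between the pads) lies 19 mm behind it; z points along the fingers, x is the direction in which the jaws open and shut, and the axes are right-handed (so a half turn about z gives the same grasp; the last joint's range is limited). The gripper opens to 92 mm and grips with 3 to 60 N. Pads are 20 mm wide; open, the fingers measure 128 mm over their backs; the gripper's body (75 mm by 189 mm) begins 69 mm behind the grasp point.
Start: joints at [-1.536, 0.158, 1.597, -0, 1.386, -0.21], TCP at [0.139, -0.558, 0.215] pointing down, gripper open.
Joint ranges: [-2.91, 2.91], [-0.94, 2.29], [0.18, 2.7], [-1.29, 4.43], [0.17, 2.64], [-3, 3]. Speed limits (rad/s): [2.57, 2.57, 3.14, 3.14, 3.14, 3.14].

### API

Orientations are given as a rotation vector (axis times angle).
In Python, from workcell import bot gives the robot as it stands. Calls block until the motion is done:
- bot.goto(position, orientation): joint-space move of the TCP to a pose.
- bot.line_to(position, rot=None, max_speed=0.15): straight line of the TCP; rot=None keeps the orientation; max_speed is the mean speed in m/s.
- bot.set_joints(angles): joint-space move.
- bot.set_gripper(opening, newtons=None): opening from 0.0 (shut) to 1.0 (fully open); newtons is the grip in N (None keeps the last); returns when the fingers have stopped.
- bot.hold(seconds).
- bot.inverse_kinematics(position, orientation): joint angles nearest the present ones, or None.
- bot.read_camera(name): name is "side" or "top" or "wrist"; returns a dict with "pixels" (400x640x3 uint8, blue, green, red), "fx", "fy", "cx", "cy" (pixels), "R" (3x3) and "t" (3): a world point X has camera coordinates R X + t. Camera axes: x right, y down, z forward; pixel columns grow to the right and rows downward; lengths in m; the calibration is good to about 2 mm. A picture is of the moment at which its call begins. There is no depth.
A pose or a line that the arm cannot do raises bot.MotionError and nothing moves.
- bot.job_done(): hands the job in, once; it reports no verdict.
Readings, each from a call of its own:
- bot.current_clock(): time.
- bot.current_joints(): joint angles.
- bot.current_joint_vel(): joint speeds.
- bot.current_effort(): joint torques, N m.
- bot.current_ee_pos(): TCP position.
- bot.current_tool_rot(): TCP orientation.
- bot.current_contact_force(): force on the tool from outside, world axes, zero at the start.
- bot.current_ft_torque(): the same for the moment, N m.
- bot.current_opening(): opening from 0.0 (shut) to 1.0 (fully open).
Only numpy, scipy, OpenCV 4.12 (cv2) and the standard library are available. Lean on these libraries where they do the work, as an engineer would, in place of code of your own. Each camera call takes 0.05 s, during which the arm holds its last target. There are 200 camera calls.

### The job

Turn the spray-can carousel until its empty wide tube faces the near edge of the table, where the robot stands, and only then put the loose slim spray can into that tube, cap up and all the way down, and let go, with the tube still facing that way. Do not knock over or shift the other things on the table.

Things in the scene. Friction and masses are not known exactly. Their poses are not given: they have to be found in the camera images.
- carousel (a joint): Turning angle of the carousel's turntable, rad. Grows counter-clockwise seen from above; at 0 (and at 6.28) the empty wide tube faces straight to the near edge of the table (-x). Turns endlessly either way with a light drag (about 0.12 N m), about 3 kg; no detents, it stays where it is left.
- carousel_base: Fixed foot of the carousel: a dark steel disc 230 mm across under a plywood turntable 280 mm across, whose top is 30 mm above the table. Six grey plastic tubes stand on it every 60 degrees, all leaning outward 27 degrees. Origin on the turning axis, on the table; axes parallel to the world's.
- narrow_mouth (a point): Mouth of the empty narrow tube (42 mm inside, too small for the can). Counter-clockwise from the empty wide tube, seen from above: wide tube with can, narrow one with markers, two wide ones with cans, this one. Those cans and markers are fixed; their tops stand up to 215 mm above the table, 175 mm from the axis.
- grip_bar (a point): Centre of the wooden grip bar on top of the carousel's centre post, on the turning axis, 235 mm above the table. The bar turns with the rack: 110 mm long, 22 mm wide, 24 mm high, free all round, its length along the line from the axis to the empty wide tube. Its own x axis runs along the bar (away from the empty wide tube).
- wide_tube (a point): The empty wide tube of the carousel: 62 mm inside, 69 mm outside, 85 mm deep, floor closed. Origin at the centre of its inner floor, 73 mm from the turning axis and 52 mm above the table; z axis runs up the tube towards its mouth, 27 degrees from vertical, leaning away from the turning axis.
- tube_mouth (a point): Centre of the mouth of the empty wide tube, 85 mm up the tube from its floor: 112 mm from the turning axis, 128 mm above the table.
- can: The loose slim spray can standing on the table: 53 mm across, 165 mm tall, about 0.22 kg, bare metal with a paper band and a white cap (43 mm across, topmost 27 mm); straight sides up to 130 mm. Origin at the centre of its underside, z up to the cap.
- fat_can: Bystander: a bigger spray can, 68 mm across, 205 mm tall, black cap, standing. Too wide for the tubes. Origin at the centre of its underside.
- jar: Bystander: closed glass ink jar, 70 mm across, 85 mm tall. Origin at the centre of its underside.
- tape: Bystander: roll of masking tape lying flat, 104 mm across, 25 mm high. Origin at the centre of its underside.
- brayer: Bystander: ink roller lying down, 170 mm long, 112 mm wide, 38 mm high.
- clamp: Bystander: bar clamp lying flat, 230 mm long, 120 mm wide, 27 mm high.
- knife: Bystander: retractable craft knife lying flat, 165 mm long, 18 mm high.
There are look-alikes about, which are no part of the job. What is shaped like the can but red is not meant.

How it is judged:
By the outcome, as a careful person would: the job done as asked, in the order asked, and still so for the second after the job is handed in, with the robot touching nothing.
It also fails if it takes over 67 s, if anything falls off the work surface, if the arm or the gripper's body presses on something with over 40 N, if the wrist force passes 120 N, or if a joint passes its speed limit or range.

## Working session

There is one attempt and no reset: what is moved stays moved. The work goes in short steps, each a Python script; the robot and the scene stay as the last script left them, time stands still between calls to the robot, and variables do not carry over. Pictures are saved under pics/ and viewed, about 8 in all and at most 12, crops included, and the job is handed in when it is done.

```bash
ls; mkdir -p pics
cat > h.py <<'E'
from workcell import bot
import numpy as np, cv2, pickle
from scipy.spatial.transform import Rotation as Rn
def snap(cam,name=None):
    c=bot.read_camera(cam)
    for k in("R","t"): c[k]=np.array(c[k])
    pickle.dump(c,open(f'pics/{name or cam}.pkl','wb')); cv2.imwrite(f'pics/{name or cam}.png',np.array(c["pixels"])); return c
def load(n): return pickle.load(open(f'pics/{n}.pkl','rb'))
def ray(c,u,v):
    d=c["R"].T@np.array([(u-c["cx"])/c["fx"],(v-c["cy"])/c["fy"],1]); return -c["R"].T@c["t"],d/np.linalg.norm(d)
def onz(c,u,v,z):
    o,d=ray(c,u,v); return o+d*(z-o[2])/d[2]
def proj(c,X):
    p=c["R"]@np.array(X)+c["t"]; return np.array([c["fx"]*p[0]/p[2]+c["cx"],c["fy"]*p[1]/p[2]+c["cy"]])
E
python3 - <<'E'
from h import *
a=snap("top","top1");b=snap("side","side1")
for c in(a,b): print(ray(c,320,200),c["fx"])
print(bot.current_clock(),bot.current_tool_rot())
E
```

```text
pics
(array([ 0.4474529 , -0.03968293,  1.36208003]), array([ 0.09232804,  0.01113565, -0.99566637])) 453.3558960269682
(array([0.43535156, 0.64657675, 0.89100096]), array([ 0.11098256, -0.67053572, -0.73352895])) 410.1269783830713
0.1 [-2.47499610e+00  1.93283322e+00  1.70216878e-03]
```

View pics/top1.png

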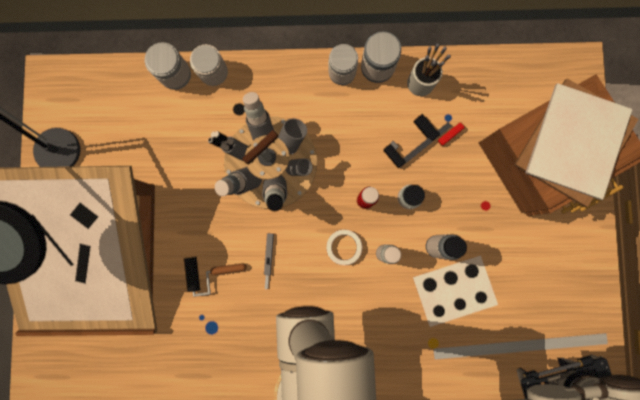

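View pics/side1.png

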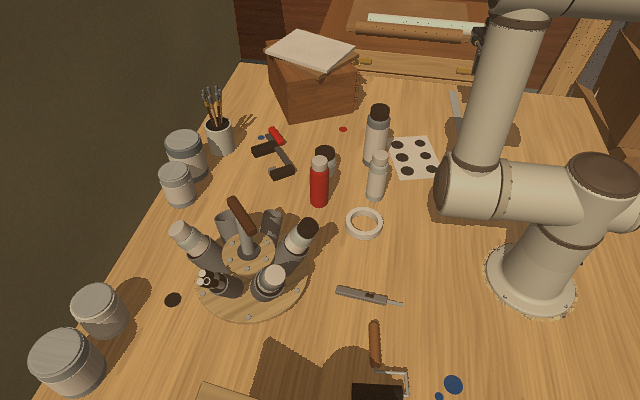

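Top view: white-capped bare can at (388,254), a red look-alike at (368,197), black-capped fat can at (447,247), jar at (412,196). There are also two grey jars at the back and two on the upper left. The carousel bar is at (261,147), the empty wide tube at about (292,133), and the narrow tube at (298,168).
Side view: the can is at (376,175), red one at (319,182), bar at (242,215).
I choose the white-capped bare can and will check it in a close crop along with the carousel.

Run:
```python
from h import *
a=load("top1")["pixels"];b=load("side1")["pixels"]
f=lambda im,x0,y0,w,h:cv2.resize(np.array(im)[y0:y0+h,x0:x0+w],(400,300),interpolation=cv2.INTER_CUBIC)
o=np.vstack([np.hstack([f(a,200,85,133,100),f(a,340,175,133,100)]),np.hstack([f(b,160,185,160,120),f(b,300,90,133,100)])])
cv2.imwrite('pics/crop1.png',o)
```

```text
(no output)
```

View pics/crop1.png

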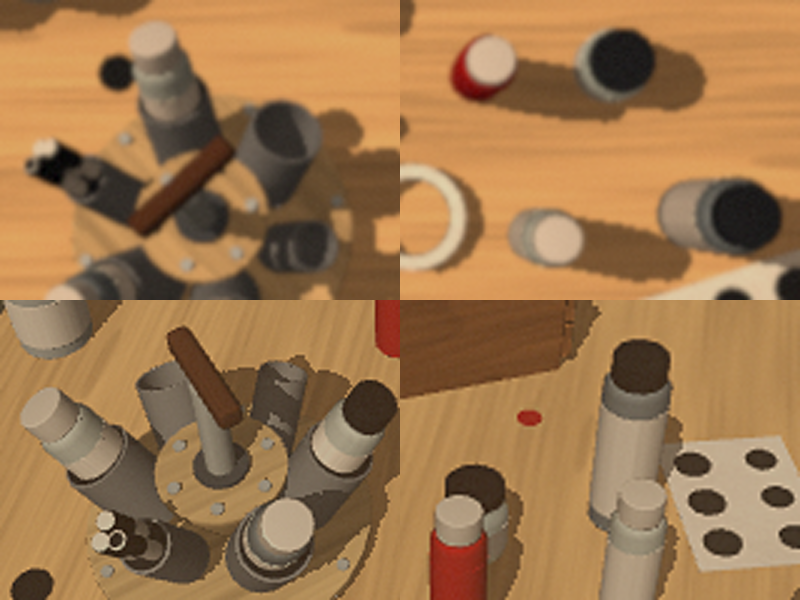

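The crop confirms the choice: white cap, bare metal, pale band, with the cap centre at top pixel (392,254). The red can is a different object. The wide tube mouth is at (294,132), and the bar runs (246,160)–(276,134) towards it.

```bash
cat >> h.py <<'E'
def bar(c,lo,hi,roi,z=.247):
    im=np.array(c["pixels"]); x0,y0,x1,y1=roi
    h=cv2.cvtColor(im,cv2.COLOR_BGR2HSV)[y0:y1,x0:x1]
    m=cv2.inRange(h,lo,hi); cs,_=cv2.findContours(m,cv2.RETR_EXTERNAL,cv2.CHAIN_APPROX_NONE)
    k=max(cs,key=cv2.contourArea); r=cv2.minAreaRect(k); q=cv2.boxPoints(r)+[x0,y0]
    return r,q
def tri(c1,p1,c2,p2):
    o1,d1=ray(c1,*p1);o2,d2=ray(c2,*p2)
    s=np.linalg.lstsq(np.c_[d1,-d2],o2-o1,rcond=None)[0]; A=o1+s[0]*d1;B=o2+s[1]*d2
    return (A+B)/2,np.linalg.norm(A-B)
E
python3 - <<'E'
from h import *
a=load("top1");b=load("side1")
for c,p,roi in((a,(261,147),(235,120,290,170)),(b,(242,215),(225,190,262,242))):
    print(cv2.cvtColor(np.array(c["pixels"]),cv2.COLOR_BGR2HSV)[p[1],p[0]])
    r,q=bar(c,(0,110,20),(14,255,130),roi); print(r[1],q.mean(0))
    s=sorted([(np.linalg.norm(q[i]-q[(i+1)%4]),i) for i in range(4)])
    e=[(q[i]+q[(i+1)%4])/2 for _,i in s[:2]]
    E_=[onz(c,*x,.243) for x in e]; d=E_[0]-E_[1]; print(E_,np.linalg.norm(d),np.degrees(np.arctan2(d[1],d[0])),(E_[0]+E_[1])/2)
print("bar",tri(a,(260.8,147.2),b,(242,215.5)))
print("mouth",onz(a,294.1,132.5,.128))
print("cap",onz(a,392.2,254.5,.165),"side cap px guess")
# can cap side: crop (641-400,488-300)/3.0075+(300,90)
print(tri(a,(392.2,254.5),b,(300+241/3.0075,90+190/3.0075)))
print("fat",onz(a,340+347/3.0075,175+215/3.0075,.205),"tape",onz(a,345,247,.025))
print("jar",onz(a,340+222/3.0075,175+62/3.0075,.085),"red",onz(a,340+91/3,175+61/3,.165))
E
```

```text
[ 10 178  79]
(9.837827682495117, 44.079994201660156) [259.9446125  146.94017601]
[array([0.72508568, 0.08091451, 0.243     ]), array([0.65016714, 0.16270018, 0.243     ])] 0.11091295000991835 -47.5092204772922 [0.68762641 0.12180734 0.243     ]
[ 12 163  94]
(45.74577331542969, 11.912360191345215) [241.6085701  215.42886925]
[array([0.72851731, 0.08048699, 0.243     ]), array([0.64577901, 0.17138665, 0.243     ])] 0.12291612954868132 -47.69104157203823 [0.68714816 0.12593682 0.243     ]
bar (array([0.68832411, 0.12089233, 0.23434841]), np.float64(0.0007383190171047536))
mouth [0.75112519 0.04328536 0.128     ]
cap [ 0.41256482 -0.21281235  0.165     ] side cap px guess
(array([ 0.41440144, -0.21213845,  0.16958168]), np.float64(0.0034047423547486524))
fat [ 0.43181601 -0.36611419  0.205     ] tape [ 0.43201606 -0.09597987  0.025     ]
jar [ 0.57416355 -0.28971779  0.085     ] red [ 0.56878607 -0.15965546  0.165     ]
```

```bash
cat >> h.py <<'E'
def down(phi,tilt=0):
    """tool pointing down, jaw axis at world angle phi (deg)"""
    p=np.radians(phi); return np.c_[[np.cos(p),np.sin(p),0],[np.sin(p),-np.cos(p),0],[0,0,-1]]
rv=lambda M:Rn.from_matrix(M).as_rotvec()
AX=np.array([.688,.1215])
def st(*m): print(*m,"t",round(bot.current_clock(),2),"tcp",np.round(bot.current_ee_pos(),4),"q",np.round(bot.current_joints(),3),"F",np.round(bot.current_contact_force(),1),"open",round(bot.current_opening(),3))
E
python3 - <<'E'
from h import *
p=np.array(bot.current_ee_pos()); bot.line_to(p+[0,0,.11],max_speed=.25)
bot.goto([*AX,.32],rv(down(42.5))); st()
bot.set_gripper(.6)
bot.line_to([*AX,.218],max_speed=.15); st("at bar")
bot.set_gripper(0,25); st("grip")
q=np.array(bot.current_joints()); 
for k in(1,2,3):
    r=q.copy(); r[5]+=np.radians(132.5)*k/3; bot.set_joints(r); st("turn",k)
bot.hold(.3); snap("side","side2"); snap("top","top2"); print(np.round(Rn.from_rotvec(bot.current_tool_rot()).as_matrix(),3))
E
```

```text
t 3.74 tcp [0.6881 0.1205 0.32  ] q [ 1.000e-03  4.480e-01  1.038e+00 -0.000e+00  1.656e+00 -7.390e-01] F [-0.1  0.7  0.8] open 0.994
at bar t 5.27 tcp [0.6887 0.1215 0.2194] q [ 0.002  0.475  1.196  0.     1.468 -0.739] F [0.8 0.6 0.7] open 0.601
grip t 5.81 tcp [0.6878 0.1211 0.2185] q [ 2.000e-03  4.760e-01  1.197e+00 -1.000e-03  1.469e+00 -7.390e-01] F [-3.1 -1.5  3. ] open 0.293
turn 1 t 6.58 tcp [0.6885 0.1207 0.2186] q [ 2.000e-03  4.760e-01  1.197e+00 -1.000e-03  1.468e+00  3.000e-02] F [ 2.1 -3.   0. ] open 0.292
turn 2 t 7.34 tcp [0.6894 0.1213 0.2186] q [0.002 0.476 1.196 0.    1.465 0.801] F [ 5.4 -0.8 -1.6] open 0.296
turn 3 t 8.11 tcp [0.6895 0.1204 0.2187] q [ 1.000e-03  4.760e-01  1.196e+00 -2.000e-03  1.465e+00  1.572e+00] F [ 7.  -3.4 -1.7] open 0.292
[[ 0.    -1.     0.004]
 [-1.    -0.    -0.002]
 [ 0.002 -0.004 -1.   ]]
```

Run:
```python
from h import *
st()
f=lambda n,x0,y0,w,h:cv2.resize(np.array(load(n)["pixels"])[y0:y0+h,x0:x0+w],(400,400),interpolation=cv2.INTER_CUBIC)
cv2.imwrite('pics/crop2.png',np.hstack([f("top2",200,80,140,140),f("side2",150,150,190,190)]))
```

```text
t 8.51 tcp [0.6896 0.1204 0.2187] q [ 1.000e-03  4.760e-01  1.196e+00 -2.000e-03  1.465e+00  1.572e+00] F [ 6.5 -2.8 -1.1] open 0.291
```

View pics/crop2.png

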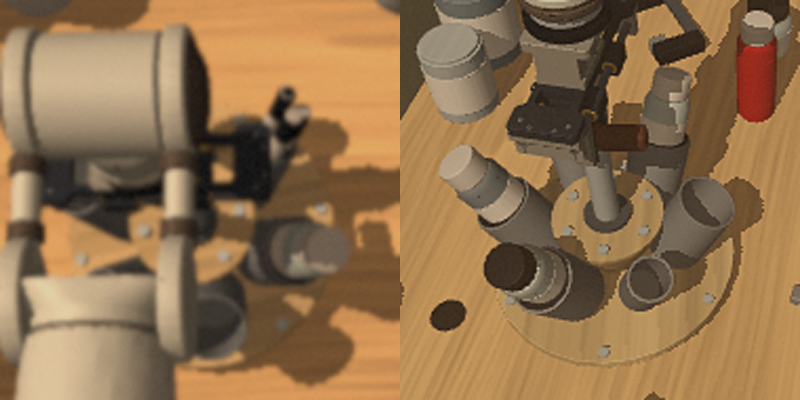

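Side crop: the turntable has turned. The wide tube mouth at side pixel (295,246) is roughly towards the robot and the narrow one at (267,284). I'll release and measure from the wrist.

Run:
```python
from h import *
m=onz(load("side2"),295.4,246.4,.128); print(m, np.degrees(np.arctan2(m[1]-AX[1],m[0]-AX[0])))
bot.set_gripper(.6); p=np.array(bot.current_ee_pos()); bot.line_to([p[0],p[1],.40],max_speed=.2); bot.hold(.2)
w=snap("wrist","w3"); s=snap("side","side3"); st()
print("axis px",proj(w,[*AX,.235]),"mouth px",proj(w,[AX[0]-.112,AX[1],.128]))
im=np.hstack([np.array(w["pixels"]),np.array(s["pixels"])[100:300+200,150:310]]); cv2.imwrite('pics/v3.png',im)
```

```text
[0.58060831 0.10261539 0.128     ] -170.02662143379607
t 10.45 tcp [0.6875 0.1212 0.3992] q [ 2.000e-03  4.650e-01  8.630e-01 -1.000e-03  1.815e+00  1.573e+00] F [-0.5  0.2  0.3] open 0.597
axis px [315.13794135 179.68220335] mouth px [314.95798969 238.24065232]Traceback (most recent call last):
  File "<stdin>", line 6, in <module>
    return _nx.concatenate(arrs, 1, dtype=dtype, casting=casting)
           ~~~~~~~~~~~~~~~^^^^^^^^^^^^^^^^^^^^^^^^^^^^^^^^^^^^^^^
ValueError: all the input array dimensions except for the concatenation axis must match exactly, but along dimension 0, the array at index 0 has size 400 and the array at index 1 has size 300
```

View pics/w3.png

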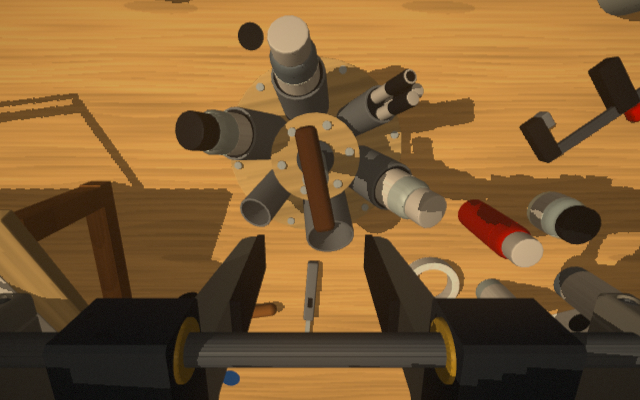

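Wrist view: the bar runs (306,128)–(323,228) and the tube mouth is at about (330,235), so the carousel is several degrees short. I'll measure this with the mask and regrip along the true bar direction.

```bash
cat >> h.py <<'E'
def barang(c,roi):
    r,q=bar(c,(0,110,20),(14,255,130),roi)
    s=sorted([(np.linalg.norm(q[i]-q[(i+1)%4]),i) for i in range(4)])
    e=[onz(c,*((q[i]+q[(i+1)%4])/2),.243) for _,i in s[:2]]; e.sort(key=lambda x:-x[0]); d=e[1]-e[0]
    return np.degrees(np.arctan2(d[1],d[0])),(e[0]+e[1])/2,np.linalg.norm(d)
E
python3 - <<'E'
from h import *
w=load("w3"); print(barang(w,(285,115,345,240)))
m=onz(w,330,235.5,.128); print(m,np.degrees(np.arctan2(m[1]-AX[1],m[0]-AX[0])))
im=np.array(load("side3")["pixels"])[130:310,130:370]; cv2.imwrite('pics/crop4.png',cv2.resize(im,None,fx=3,fy=3))
E
```

```text
(np.float64(-169.00213567319068), array([0.68806898, 0.12145411, 0.243     ]), np.float64(0.10950485952442592))
[0.58021628 0.10008712 0.128     ] -168.76362132812378
```

Run:
```python
from h import *
q=np.array(bot.current_joints()); q[5]-=np.radians(11); bot.set_joints(q)
bot.line_to([*AX,.218],max_speed=.2); st("at bar")
bot.set_gripper(0,40); st("grip")
q=np.array(bot.current_joints()); q[5]+=np.radians(11); bot.set_joints(q); bot.hold(.3); st("turned")
bot.set_gripper(.6); p=np.array(bot.current_ee_pos()); bot.line_to([p[0],p[1],.40],max_speed=.2); bot.hold(.2)
w=snap("wrist","w4"); st(); print(barang(w,(285,115,345,240)))
```

```text
at bar t 11.81 tcp [0.6889 0.1215 0.2199] q [ 3.000e-03  4.770e-01  1.193e+00 -1.000e-03  1.471e+00  1.382e+00] F [-0.3 -0.6  0.3] open 0.603
grip t 12.37 tcp [0.6885 0.1204 0.2186] q [ 0.002  0.477  1.194 -0.003  1.47   1.382] F [ 1.  -5.3  2.4] open 0.286
turned t 12.97 tcp [0.6885 0.1204 0.2187] q [ 0.002  0.477  1.194 -0.003  1.47   1.572] F [ 0.2 -2.6  0.6] open 0.292
t 14.87 tcp [0.6882 0.1205 0.3989] q [ 0.002  0.467  0.86  -0.003  1.816  1.573] F [-0.5 -0.7 -0.5] open 0.599
(np.float64(-175.455276608106), array([0.68830926, 0.12147704, 0.243     ]), np.float64(0.10911095963227169))
```

Run:
```python
from h import *
q=np.array(bot.current_joints()); q[5]-=np.radians(4.5); bot.set_joints(q)
bot.line_to([*AX,.218],max_speed=.2)
bot.set_gripper(0,40); st("grip")
q=np.array(bot.current_joints()); q[5]+=np.radians(9); bot.set_joints(q); bot.hold(.3); st("turned")
bot.set_gripper(.6); p=np.array(bot.current_ee_pos()); bot.line_to([p[0],p[1],.40],max_speed=.2); bot.hold(.2)
w=snap("wrist","w5"); st(); print(barang(w,(285,115,345,240)))
```

```text
grip t 16.73 tcp [0.6884 0.1204 0.2186] q [ 0.003  0.478  1.194 -0.004  1.471  1.497] F [ 0.  -4.8  2.2] open 0.286
turned t 17.31 tcp [0.6884 0.1203 0.2187] q [ 0.003  0.478  1.194 -0.004  1.471  1.653] F [ 0.2 -2.1  1.8] open 0.282
t 19.21 tcp [0.6881 0.1205 0.3989] q [ 0.003  0.468  0.859 -0.004  1.817  1.652] F [-0.6 -0.1  0.3] open 0.598
(np.float64(-179.59387108674346), array([0.68803627, 0.12146752, 0.243     ]), np.float64(0.1097611866577273))
```

View pics/w5.png

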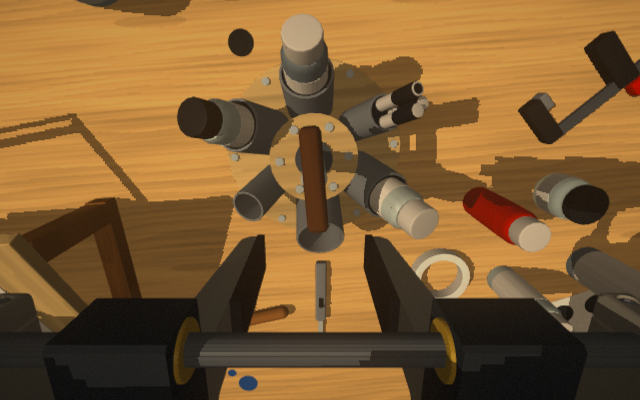

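The bar now measures -179.6°, with the tube mouth at (320,236) straight towards the robot. Next I'll grasp the can.

```bash
cat >> h.py <<'E'
t27=np.radians(27); a27=np.array([-np.sin(t27),0,np.cos(t27)])
TZ=-a27; TX=np.array([0,1.,0]); INS=np.c_[TX,np.cross(TZ,TX),TZ]
FLOOR=np.array([AX[0]-.073,AX[1],.052]); H=.095
tcp_at=lambda s,off=np.zeros(3):FLOOR+off+a27*(s+H)
CAN=np.array([.413,-.2125])
E
python3 - <<'E'
from h import *
w=load("w5"); m=onz(w,320,235.5,.128); print("mouth",m)
print(bot.inverse_kinematics(tcp_at(.125),rv(INS)),bot.inverse_kinematics(tcp_at(0),rv(INS)))
bot.set_gripper(1.0)
bot.goto([*CAN,.30],rv(down(0))); st("above")
bot.line_to([*CAN,H],max_speed=.12); st("down")
bot.set_gripper(0,30); st("grip")
bot.line_to([*CAN,H+.03],max_speed=.1); bot.hold(.2); st("lift"); snap("side","side6")
snap("top","top6")
f=lambda n,x0,y0,w,h:cv2.resize(np.array(load(n)["pixels"])[y0:y0+h,x0:x0+w],(400,400),interpolation=cv2.INTER_CUBIC)
cv2.imwrite('pics/crop6.png',np.hstack([f("top6",200,80,240,240),f("side6",200,60,270,270)]))
E
```

```text
mouth [0.58030905 0.12099159 0.128     ]
[ 0.00433423 -0.36314683  2.0815662  -0.0024157   0.95193956 -1.56553314] [ 0.00375703 -0.06785203  2.06738584 -0.00274383  0.67082462 -1.56529952]
above t 21.95 tcp [ 0.4133 -0.2125  0.3003] q [-0.736 -0.181  1.766  0.     1.556 -0.736] F [ 1.5  0.3 -0.5] open 1.002
down t 23.81 tcp [ 0.4134 -0.2129  0.0956] q [-7.360e-01  1.000e-03  2.013e+00  0.000e+00  1.126e+00 -7.360e-01] F [-0.4  0.4 -0.8] open 0.998
grip t 24.48 tcp [ 0.4129 -0.2125  0.095 ] q [-7.360e-01  2.000e-03  2.014e+00 -0.000e+00  1.126e+00 -7.360e-01] F [-0.8  0.3 -0.2] open 0.573
lift t 25.13 tcp [ 0.4125 -0.212   0.1241] q [-0.736 -0.04   1.992  0.     1.192 -0.736] F [ 0.3 -0.1 -2.7] open 0.572
```

View pics/crop6.png

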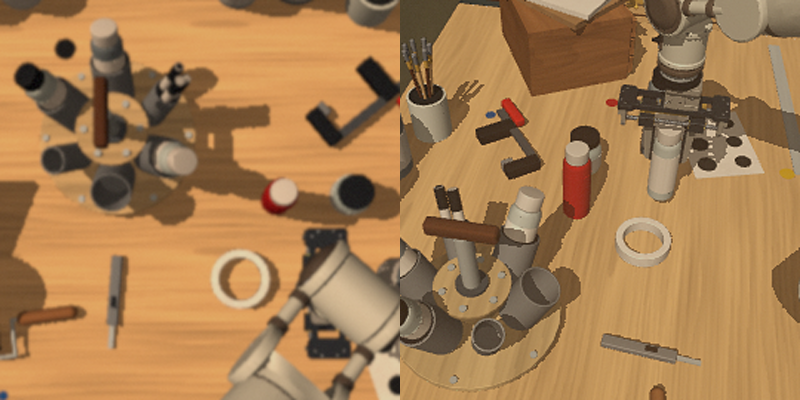

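The can is held upright, opening 52.6 mm, weight about 2.7 N. Top crop: the tube mouth is at about pixel (267,193) with the bar vertical. Next I move to the pre-insert pose and check the alignment.

Run:
```python
from h import *
c=load("top6"); print("mouth top",onz(c,267.2,193.4,.128), "bar",barang(c,(245,110,275,180)))
bot.line_to([*CAN,.34],max_speed=.2)
bot.goto(tcp_at(.16),rv(INS)); st("pre")
bot.line_to(tcp_at(.10),max_speed=.1); bot.hold(.3); st("near")
for n in("side","top"): 
    k=snap(n,n+"7"); print(n,"bottom px",proj(k,FLOOR+a27*.10),"mouth px",proj(k,FLOOR+a27*.085))
f=lambda n,x0,y0,w,h:cv2.resize(np.array(load(n)["pixels"])[y0:y0+h,x0:x0+w],(400,400),interpolation=cv2.INTER_CUBIC)
cv2.imwrite('pics/crop7.png',np.hstack([f("top7",210,120,120,120),f("side7",230,160,140,140)]))
```

```text
mouth top [0.5823433  0.11881511 0.128     ] bar (np.float64(179.86879789867942), array([0.68764529, 0.12301387, 0.243     ]), np.float64(0.10721194893073961))
pre t 27.77 tcp [0.4995 0.1207 0.2793] q [ 0.003 -0.431  2.068 -0.003  1.033 -1.565] F [ 0.8  0.1 -1.9] open 0.573
near t 28.82 tcp [0.5267 0.1215 0.2264] q [ 4.000e-03 -3.110e-01  2.086e+00 -2.000e-03  8.940e-01 -1.566e+00] F [ 0.2  0.7 -1.5] open 0.568
side bottom px [298.19539758 250.36537517] mouth px [295.41025395 253.3856866 ]
top bottom px [265.61190867 197.56826354] mouth px [266.24559806 195.57441676]
```

View pics/crop7.png

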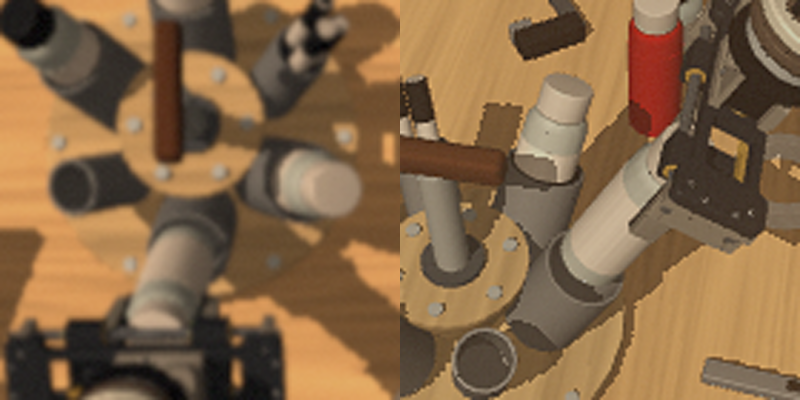

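The can is lined up with the mouth in both views: side crop mouth at about (585,270), with the can end inside it. I'll insert in steps with a force watch.

Run:
```python
from h import *
F0=np.array(bot.current_contact_force())
for s in(.08,.07,.06,.045,.03,.02,.012,.006,.002):
    bot.line_to(tcp_at(s),max_speed=.06); f=np.array(bot.current_contact_force())-F0
    print(s,np.round(f,1),"axial",round(f@a27,1),np.round(bot.current_ee_pos()-tcp_at(s),4))
    if np.linalg.norm(f)>12: break
st(); snap("side","side8"); snap("top","top8")
```

```text
0.08 [ 0.5 -0.2  0.3] axial 0.1 [-0.0002 -0.     -0.0008]
0.07 [-1.2  0.6  0.5] axial 1.0 [-0.0001 -0.     -0.0006]
0.06 [0.  1.5 0.4] axial 0.3 [-0.0001 -0.     -0.0006]
0.045 [-0.2  0.7  0.6] axial 0.6 [-0.0001 -0.     -0.0006]
0.03 [-0.   0.6  1.1] axial 1.0 [-0.     -0.     -0.0005]
0.02 [-0.6  0.4  1.2] axial 1.3 [-0.     -0.     -0.0005]
0.012 [0.9 1.  1.1] axial 0.5 [ 0.     -0.     -0.0004]
0.006 [-0.1  1.3  0.6] axial 0.6 [ 0.0001 -0.     -0.0003]
0.002 [-0.2  0.5  0.9] axial 0.9 [ 0.0001 -0.     -0.0002]
t 31.93 tcp [0.571  0.1215 0.1383] q [ 0.004 -0.073  2.068 -0.003  0.675 -1.565] F [-0.2 -0.3 -1.7] open 0.572
```

Run:
```python
from h import *
bot.set_gripper(.8); bot.hold(.3); st("open")
bot.line_to(tcp_at(.14),max_speed=.1)
p=np.array(bot.current_ee_pos()); bot.line_to(p+[-.08,0,.1],max_speed=.2)
bot.goto([.35,-.33,.40],rv(down(0))); bot.hold(.3); st("clear")
for n in("side","top"):
    k=snap(n,n+"9"); print(n,"cap top px",proj(k,FLOOR+a27*.165),proj(k,FLOOR+a27*.138))
print("bar",barang(load("top9"),(245,110,275,180)))
f=lambda n,x0,y0,w,h:cv2.resize(np.array(load(n)["pixels"])[y0:y0+h,x0:x0+w],(400,400),interpolation=cv2.INTER_CUBIC)
cv2.imwrite('pics/crop9.png',np.hstack([f("top9",200,100,160,160),f("side9",220,140,160,160)]))
```

```text
open t 32.83 tcp [0.571  0.1215 0.1384] q [ 0.004 -0.073  2.068 -0.003  0.675 -1.565] F [-0.1 -0.4 -0.7] open 0.799
clear t 37.12 tcp [ 0.3503 -0.3295  0.4001] q [-1.007 -0.14   1.538  0.     1.743 -1.008] F [ 0.  -1.   0.1] open 0.798
side cap top px [311.04843329 236.42707401] [305.54825928 242.3916635 ]
top cap top px [262.69169358 206.75645816] [263.94049718 202.82720977]
bar (np.float64(179.86879789867942), array([0.68764529, 0.12301387, 0.243     ]), np.float64(0.10721194893073961))
```

View pics/crop9.png

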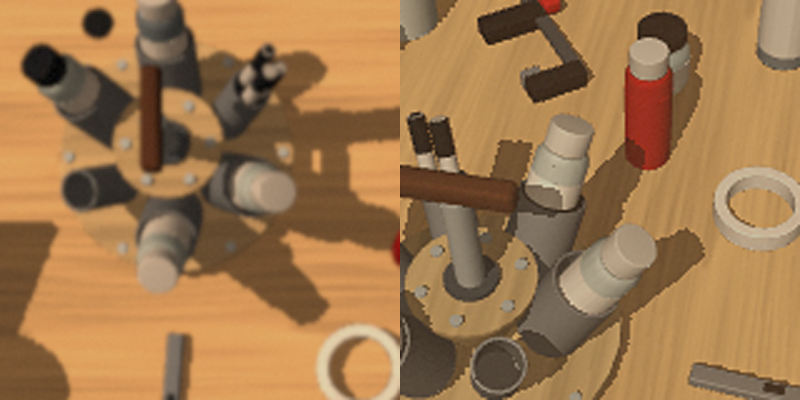

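The can is seated. Its cap is at side pixel (313,237), against (311,236) expected at full depth, and the bar measures 179.9°. In this crop (it leaves out the knife's right end, brayer, jar and fat can bases) nothing appears moved.

Run:
```python
from h import *
a=np.array(load("top1")["pixels"]).astype(int);b=np.array(load("top9")["pixels"]).astype(int)
d=np.abs(a-b).max(2)
for n,(x0,y0,x1,y1) in dict(brayer=(185,255,250,300),knife=(262,232,278,290),tape=(326,230,355,266),red=(356,185,380,210),jar=(400,183,426,210),fat=(426,233,468,262),clamp=(384,114,466,168)).items():
    print(n,np.median(d[y0:y1,x0:x1]),(d[y0:y1,x0:x1]>40).mean().round(3))
bot.job_done(); print(bot.current_clock())
```

```text
brayer 3.0 0.0
knife 3.0 0.0
tape 3.0 0.0
red 3.0 0.097
jar 3.0 0.0
fat 3.0 0.104
clamp 3.0 0.0
the job is handed in; nothing more can be done
the job is handed in; nothing more can be done
```

The carousel's empty wide tube now faces the near edge. The loose white-capped can is in it, cap up and fully down, and released. I handed the job in at about 37 s of the 67 s allowed.

- **Turning:** the first turn left the carousel about 11° short, because the bar lagged behind the gripper. Two more grip-and-turn corrections brought it to -179.6° (wrist view), where ±180° faces the near edge. After release it read 179.9° (top view). I put the can in only after that.
- **Insertion:** the force on the wrist stayed around 1–2 N all the way down. Afterwards the cap was about 2 px from where a fully seated can should show in the side view.
- **Other things on the table:** before and after top pictures show no change at the brayer, knife, tape, jar and clamp. About 10% of the pixels changed around the red can and around the fat can. I think that is arm occlusion or shadow, since the gripper never got close to touching either, but I did not check it further.
- **Disagreement:** the top and wrist views differed by about 2 mm on the tube mouth, and both put it 4–6 mm farther from the robot than the given dimensions do. I used the given dimensions, and the can went in cleanly.

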